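# Tip the box grater onto the chopping board and steady it for grating

## Task

Get the box grater ready for grating lying down: with your fingertips, gently push it high up from its coarse side until it topples over onto the chopping board, so that it lies inside the juice groove, handle and all, with the coarse side up. Then press your fingertips down on its black collar, just below the grip, with a light steady push, and finish while still holding it down like that. Never pinch or lift the grater, and leave the bottle, the bowls and the bamboo lid alone.

Things in the scene. Friction and masses are not known exactly. Their poses are not given: they have to be found in the camera images.
- grater: four-sided steel box grater, loose, about 0.34 kg, standing on the chopping board near one end. Origin: centre of its underside; +z runs from foot to grip (up while it stands); +x points out of the broad coarse side (big holes), which faces that near end of the board; +-y are the narrow sides. Foot 85 (x) by 110 mm (y); body 195 mm tall, tapering evenly to 50 (x) by 80 mm (y); 237 mm with its grip
- grater_edge (a point): middle of the foot's long edge under the fine side (grater x = -42.5, y = 0, z = 0 mm). Pushed high on the coarse side, the grater tips about this edge and falls over by itself beyond a tilt of about 25 degrees; pushed low it may slide instead
- grater_top (a point): middle of the top of the black grip bar, 237 mm from the underside on the grater's own axis. The bar lies along grater y, 80 mm long and 18 mm thick
- grater_collar (a point): middle of the coarse-side surface of the black plastic collar, which is the uppermost 35 mm of the body (grater z 160 to 195 mm), flush with the steel; at grater x = 26.6, y = 0, z = 177.5 mm, axes as the grater's. When the grater lies as asked this point faces up, about 50 to 55 mm above the board
- board: fixed wooden chopping board, 270 mm (x) by 430 mm (y) by 25 mm thick. Origin: centre of its underside, so its top is at z = 25 mm. A juice groove runs round it; the field inside the groove is 220 mm (x) by 380 mm (y), centred. The grater stands at the +y end and has its room to fall along -y
- bottle: brown plastic sauce bottle with a white push dispenser cap, 70 mm across, 210 mm tall, loose, beyond the board. Origin: centre of its underside. To be left alone
- bowl_big: white ceramic bowl, 150 mm across, 65 mm tall, loose on the counter, with the small bowl in it. Origin: centre of its underside. To be left alone
- bowl_small: white ceramic bowl, 114 mm across, 50 mm tall, loose, stacked in the big bowl. Origin: centre of its underside. To be left alone
- lid: round bamboo lid with a knob, 170 mm across, 37 mm tall, loose, flat on the counter. Origin: centre of its underside. To be left alone
Not all that is in view belongs to the job. Leave any pink or purple look-alike of the grater alone.

How it is judged:
By the outcome, as a careful person would: the job done as asked, in the order asked, and still so for the second after the job is handed in, while the arm keeps its last pose, push and grip.
It also fails if it takes over 45 s, if anything falls off the work surface, if the arm or the gripper's body presses on something with over 40 N, if the wrist force passes 120 N, or if a joint passes its speed limit or range.

## Robot

A 7-joint arm with a two-finger parallel gripper is mounted at the origin on the work surface. World frame = base frame: x ahead of the robot, y to its left, z up, the work surface at z = 0. Lengths are in mm, angles in rad, forces in N, time in s.
With the tool pointing down it reaches from about 400 to 875 mm from the base axis. Payload 4.4 kg.
Tool frame: the origin (TCP) lies at the very end of the fingers, on their centre line; the grasp point (between the pads) lies 19 mm behind it; z points along the fingers, y is the direction in which the jaws open and shut (so a half turn about z gives the same grasp; the last joint's range is limited). The gripper opens to 85 mm and grips with 20 to 120 N. Pads are 22 mm wide; open, the fingers measure 114 mm over their backs; the gripper's body (76 mm by 85 mm) begins 54 mm behind the grasp point. The pads swing forward as they close: fully open they stand 13 mm farther back than shut.
Start: joints at [1.169, 0.628, 0.038, 1.517, -0.027, 0.996, -0.02], TCP at [214.219, -613.7, 231.313] pointing down, gripper open.
Joint ranges: [-3.06, 3.06], [-0.37, 2.12], [-1.25, 1.32], [0.18, 2.47], [-1.1, 4.24], [0.23, 1.98], [-2.94, 2.94]. Speed limits (rad/s): [2.57, 2.57, 3.14, 3.14, 3.14, 3.14, 3.14].

## Interface

Orientations are given as [roll, pitch, yaw] about the fixed x, y, z axes, in that order (R = Rz(yaw) Ry(pitch) Rx(roll)).
In Python, from cell import ctrl gives the robot as it stands.
- The arm moves only by the shell command python3 -m crank 'ROWS' [OPENING]. ROWS is JSON, a list that holds one entry, the list of rows, each a list of 6 numbers: the shift along the tool's x, y, z in units of 30 mm (1.0 is 30 mm), then the turn, a rotation vector about the tool's x, y, z in units of 6 degrees (1.0 is 6 degrees). In form: [[[tx, ty, tz, rx, ry, rz], ...]]. A call has 1 to 12 rows; each row shifts and turns the pose as measured when the row begins, along the tool's axes as they then stand; what a row does not reach is not made up. A row lasts 1/12 s, in which the tool goes at most 41.7 mm and 7.16 degrees, less where a joint would pass 70% of its speed; a pose out of reach is approached as far as the arm can. A call is refused whole if a number of a shift passes 1 or a number of a turn 1, either way. A call with a gripper value outside its range is refused whole. OPENING is the gripper command: -1 is fully open, 1 is shut, values between are in proportion, set as the call begins (- or left out, the last holds). The fingers move at their own pace and stop on an object; the grip force is fixed at half the most. Time passes only in rows, so rows that do not move let the fingers close. It gives the time, the measured TCP pose, the force and the opening at its end, in the units of the state.
- ctrl.read_state(): the state, without advancing time (a new reading comes with each control period).
- ctrl.get_image(name): name is "side" or "top" or "wrist"; returns a dict with "color" (384x512x3 uint8, red, green, blue), "depth" (384x512 float32, mm along the optical axis (not along the pixel's ray), 0 where there is no reading), "camera_matrix" (3x3 intrinsics, pixels), "R" (3x3) and "t" (3): a world point X has camera coordinates R X + t. Camera axes: x right, y down, z forward; pixel columns grow to the right and rows downward; lengths in mm; the calibration is good to about 2 mm. A picture is of the moment at which its call begins.
- ctrl.finish_job(): hands the job in, once; it reports no verdict.
Trained networks look in a picture, given as the dict that the camera call returned (one of the last four; its "shot" number tells which), for a name from the list of things; names that differ only in an ending like _2 or _b are one class to them, and where a whole thing is asked for, a point or a joint stands for the part that bears it (a point fixed in the world has none). Each returns a list of dicts, best first, with "conf" (0 to 1); they miss things now and then, are a little off and sometimes report something else, mostly with a low value. They report only what shows in the picture. A call takes as long as a camera call. They do not tell look-alikes from the thing itself.
- ctrl.search_frame(query, picture): "extent" ([centre column, centre row, width, height] in pixels, round what is visible of it).
The state is a dict: "clock": time; "qpos": joint angles; "qd": joint speeds; "tau": joint torques, N m; "eef_pos": TCP position; "tool_rot": TCP orientation; "force": force on the tool from outside, world axes, zero at the start; "torque": the same for the moment, N m; "width": finger opening in mm.
Only numpy, scipy, OpenCV 4.12 (cv2) and the standard library are available. Lean on these libraries where they do the work, as an engineer would, in place of code of your own. Each camera call takes 0.05 s, during which the arm holds its last target. There are 200 camera calls.

## Working session

There is one attempt and no reset: what is moved stays moved. The work goes in short steps, Python scripts to look and compute and a shell command to move; the robot and the scene stay as the last step left them, time stands still between calls to the robot, and variables do not carry over. Pictures are saved under pics/ and viewed, about 8 in all and at most 12, crops included, and the job is handed in when it is done.

```bash
mkdir -p pics; ls
cat > h.py <<'E'
import numpy as np,cv2
from cell import ctrl
from scipy.spatial.transform import Rotation as Ro
def pts(im):
    K=im["camera_matrix"];d=im["depth"];v,u=np.mgrid[:384,:512]
    c=np.stack([(u-K[0,2])*d/K[0,0],(v-K[1,2])*d/K[1,1],d],-1)
    w=(c-np.array(im["t"]))@np.array(im["R"]); w[d==0]=np.nan
    return w
def save(n,*ims): cv2.imwrite(f"pics/{n}.png",np.vstack([i["color"][...,::-1] for i in ims]))
E
python3 - <<'E'
from h import *
a=ctrl.get_image("side");b=ctrl.get_image("top")
cv2.imwrite("pics/a.png",cv2.resize(a["color"],(768,576))[...,::-1]);cv2.imwrite("pics/b.png",cv2.resize(b["color"],(768,576))[...,::-1])
for im in(a,b):
  w=pts(im)
  for n in("grater","board","bottle","bowl_big","lid"):
    for r in ctrl.search_frame(n,im)[:2]:
      u,v,W,H=r["extent"];print(n,round(r["conf"],2),np.round([u,v,W,H]),np.round(w[int(v),int(u)]))
s=ctrl.read_state();print(s["eef_pos"],s["tool_rot"],s["force"],s["width"],s["clock"])
E
```

```text
pics
grater 0.85 [262. 211.  41.  78.] [447. 123. 154.]
grater 0.84 [176. 201.  42.  68.] [734. 157. 129.]
board 0.58 [261. 221. 102.  93.] [452. 125. 119.]
bottle 0.8 [194. 169.  15.  54.] [784. -32. 127.]
bowl_big 0.55 [292. 151.  33.  25.] [ 568. -505.   18.]
lid 0.77 [164. 321.  68.  59.] [565. 482.  11.]
grater 0.75 [214. 121.  42.  44.] [725. 133. 182.]
grater 0.69 [230. 208.  25.  42.] [442.  80. 218.]
bottle 0.7 [275. 110.  26.  38.] [775. -67. 143.]
bowl_big 0.58 [393. 176.  46.  48.] [ 573. -483.    5.]
lid 0.81 [119. 180.  47.  48.] [569. 472.  30.]
[ 214.22441468 -613.69790542  231.32049735] [ 3.14156831e+00 -5.00541039e-05  3.35762340e-01] [ 0.13780831 -0.36397418  0.13205428] 85.47665077965699 0.6
```

View pics/a.png

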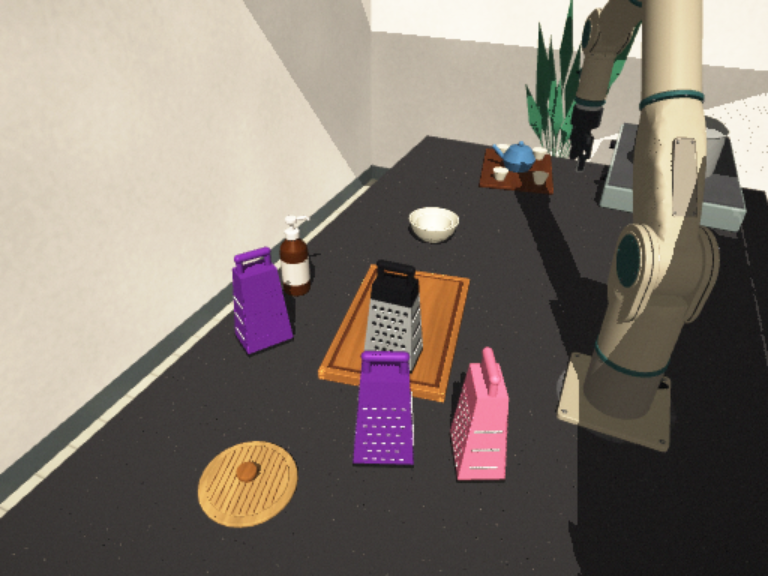

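View pics/b.png

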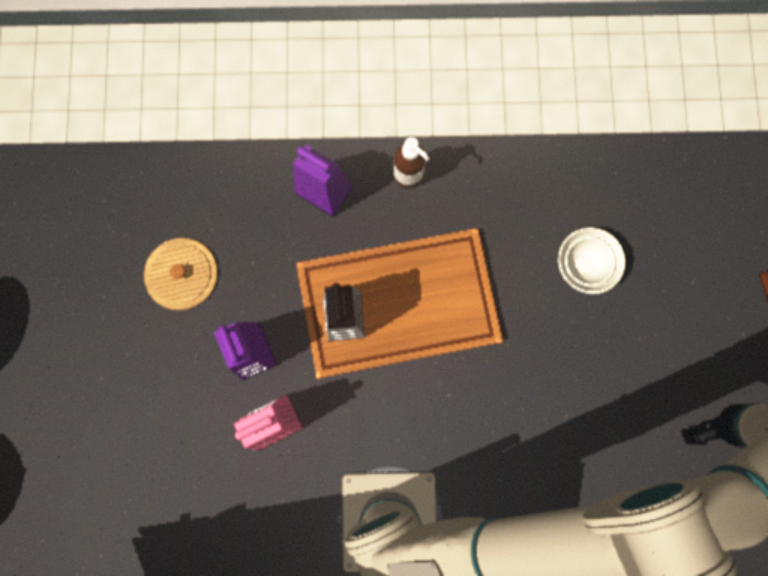

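The black and steel grater stands on the board (top picture 343,310; side picture 395,320). The purple and pink look-alikes are to the left of the board. Next I measure the board and grater poses.

Run:
```python
from h import *
P=[]
for n in("top","side"):
  im=ctrl.get_image(n);w=pts(im);h=cv2.cvtColor(im["color"],cv2.COLOR_RGB2HSV)
  z=w[...,2];x=w[...,0];y=w[...,1]
  roi=(x>300)&(x<720)&(y>-350)&(y<270)
  m=roi&(z>15)&(z<32)&(h[...,1]>80)&(h[...,0]<25)
  p=w[m][:,:2].astype(np.float32);c,s,a=cv2.minAreaRect(p);print(n,"board",m.sum(),np.round(c,1),np.round(s,1),round(a,2),np.median(z[m]))
  b=cv2.boxPoints((c,s,a));print(np.round(b).tolist())
  # grater: low saturation, above board, within board region
  inb=cv2.fillConvexPoly
  poly=b.reshape(-1,1,2)
  ins=np.array([[cv2.pointPolygonTest(poly,(float(x[i,j]),float(y[i,j])),False)>0 if roi[i,j] else False for j in range(512)] for i in range(384)])
  g=ins&(z>35)&((h[...,1]<90)|(h[...,2]<60))
  for lo,hi in((40,80),(80,120),(120,160),(160,200),(205,225),(225,245),(245,275)):
    q=w[g&(z>lo)&(z<hi)]
    if len(q)>5:
      r=cv2.minAreaRect(q[:,:2].astype(np.float32));print(lo,hi,len(q),np.round(q.mean(0)),np.round(r[0]),np.round(r[1]),round(r[2],1))
```

```text
top board 8629 [488.5 -30.9] [270.8 430.6] 9.99 24.055851509290264
[[318.0, 158.0], [392.0, -266.0], [659.0, -219.0], [585.0, 205.0]]
40 80 85 [431.  74.  63.] [456.  95.] [105.  84.] 4.6
80 120 88 [436.  77. 102.] [455.  94.] [96. 78.] 4.4
120 160 100 [438.  82. 141.] [456.  94.] [91. 69.] 4.2
160 200 96 [438.  86. 179.] [455.  94.] [83. 62.] 4.7
205 225 296 [453.  92. 218.] [455.  93.] [77. 53.] 3.5
225 245 13 [450.  92. 226.] [455.  94.] [74. 44.] 5.6
245 275 145 [455.  93. 260.] [456.  94.] [71. 18.] 4.7
side board 3438 [487.5 -31.1] [270.4 437.7] 9.96 24.53064843514491
[[316.0, 161.0], [392.0, -270.0], [659.0, -223.0], [583.0, 208.0]]
40 80 184 [441. 116.  66.] [436. 118.] [130.  66.] 40.3
80 120 397 [446. 122. 100.] [440. 117.] [118.  59.] 38.3
120 160 384 [448. 120. 140.] [441. 114.] [114.  56.] 37.2
160 200 383 [448. 117. 180.] [444. 113.] [104.  51.] 36.6
205 225 346 [454. 104. 217.] [457.  94.] [81. 56.] 4.1
225 245 47 [454.  98. 234.] [455.  98.] [73.  8.] 4.6
245 275 160 [455.  99. 257.] [457.  97.] [77. 16.] 3.0
```

```bash
python3 -m crank '[[[0,0,-1,0,0,0],[0.3,0,-1,0,0,0],[0.6,0,-1,0,0,-0.2],[1,0,-1,0,0,-0.44],[1,0,0,0,0,-0.44],[1,0,0,0,0,-0.44],[1,0,0,0,0,-0.44],[1,0,0,0,0,-0.44],[1,0,0,0,0,-0.44],[1,0,0,0,0,-0.44],[1,0,0,0,0,-0.44],[1,0,0,0,0,-0.44]]]' 1
python3 - <<'E'
from h import *
im=ctrl.get_image("top");w=pts(im);h=cv2.cvtColor(im["color"],cv2.COLOR_RGB2HSV)
m=(h[...,0]>120)&(h[...,1]>60)&(w[...,2]>20)&(w[...,2]<280)
n,l,s,c=cv2.connectedComponentsWithStats(m.astype(np.uint8))
for i in range(1,n):
  if s[i,4]>40: q=w[l==i];print(s[i,4],np.round(q.min(0)),np.round(q.max(0)))
print(ctrl.read_state()["qpos"])
E
```

```text
clock: 1.7
eef_pos: [469.8, -468.3, 356.6]
tool_rot: [3.141, 0.006, 0.771]
force: [0.7, -0.1, -0.3]
width: -0.1
1089 [699.  77.  21.] [802. 207. 245.]
922 [323. 255.  21.] [444. 347. 243.]
931 [165. 194.  20.] [278. 305. 241.]
[ 0.77890266  0.55717787 -0.09382117  1.2903911   0.04973276  1.29559248
 -0.102048  ]
```

```bash
python3 -m crank '[[[1,0,0,0,0,-0.44],[1,0,0,0,0,-0.44],[1,0,0,0,0,-0.44],[1,0,0,0,0,-0.44],[1,0,0,0,0,-0.44],[1,0,0,0,0,-0.44],[1,0,0,0,0,-0.44],[1,0,0,0,0,-0.44],[1,0,0,0,0,-0.44],[1,0,0,0,0,-0.44],[1,0,0,0,0,-0.44],[1,0,0,0,0,-0.44]]]' 
python3 -m crank '[[[1,-0.3,0,0,0,-0.44],[1,-0.3,0,0,0,-0.44],[1,-0.3,0,0,0,-0.44],[1,-0.3,0,0,0,-0.44],[1,-0.3,0,0,0,-0.44],[1,-0.3,0,0,0,-0.4],[1,-0.3,0,0,0,-0.3],[1,-0.3,0,0,0,0]]]'
```

```text
clock: 2.75
eef_pos: [660.8, -147.9, 354.2]
tool_rot: [-3.142, 0.005, 1.35]
force: [0.4, 0.2, -0.4]
width: -0.1
clock: 3.42
eef_pos: [602.1, 104.7, 351.3]
tool_rot: [3.142, 0.004, 1.669]
force: [0.3, 0.8, -0.7]
width: 0.1
```

```bash
python3 -m crank '[[[0.56,-1,0,0,0,0],[0.56,-1,0,0,0,0],[0.56,-1,0,0,0,0],[0.56,-1,0,0,0,0.1],[0.56,-1,0,0,0,0.1],[0,0,0,0,-0.8,0],[0,0,0,0,-0.8,0],[0,0,0,0,-0.8,0],[0,0,0,0,-0.8,0],[0,0,0,0,-0.8,0],[0,0,0,0,0,0]]]'
python3 -c "
from h import *
s=ctrl.read_state();R=Ro.from_euler('xyz',s['tool_rot']).as_matrix();print(s['eef_pos'],R.round(3),s['qpos'])
print(R.T@(np.array([452,160,212])-s['eef_pos'])/30, R.T@np.array([.078,-.997,0]))"
```

```text
clock: 4.33
eef_pos: [432.2, 181.8, 353.3]
tool_rot: [3.132, 0.437, 1.651]
force: [0.1, 0.9, 1.3]
width: -0.1
[432.16645445 181.84074856 353.34243552] [[-0.072  0.996  0.043]
 [ 0.903  0.084 -0.422]
 [-0.424  0.008 -0.906]] [-0.44975934  0.38265853 -0.38509605  1.71683705  0.46928894  1.40083117
 -0.90799952]
[1.2909948  0.55905279 4.602751  ] [-0.9058584  -0.00555783  0.42365396]
```

```bash
python3 -m crank '[[[0.26,0.11,0.95,0,0,0],[0.26,0.11,0.95,0,0,0],[0.26,0.11,0.95,0,0,0],[0.26,0.11,0.95,0,0,0],[0.26,0.11,0.9,0,0,0],[0,0,0,0,0,0],[0,0,0,0,0,0]]]'
python3 -c "
from h import *
a=ctrl.get_image('side');save('c',a)
s=ctrl.read_state();R=Ro.from_euler('xyz',s['tool_rot']).as_matrix();print(s['eef_pos'],s['force'])
print(R.T@(np.array([453,125,210])-s['eef_pos'])/30, R.T@np.array([.078,-.997,0]))"
```

```text
clock: 4.92
eef_pos: [455.2, 159.3, 206.8]
tool_rot: [3.126, 0.42, 1.644]
force: [-0.0, 0.9, 0.9]
width: -0.2
[455.2117488  158.93968844 207.01410887] [-0.29722057  0.08810485 -0.18870635]
[-1.06565644 -0.16166494  0.36534085] [-0.91279359 -0.00123847  0.40853314]
```

View pics/c.png

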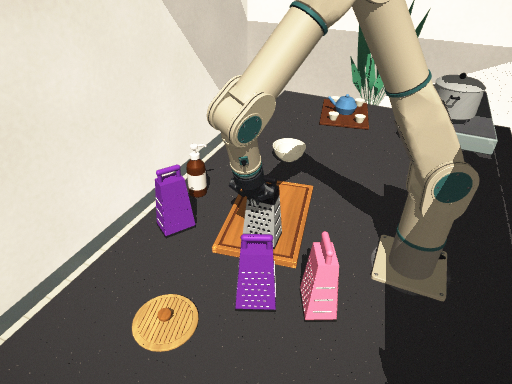

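The closed fingers are just in front of the coarse side, high up (side picture about 250,185). I'll push slowly from here.

```bash
python3 -m crank '[[[-0.18,-0.02,0.08,0,0,0],[-0.18,-0.02,0.08,0,0,0],[-0.18,-0.02,0.08,0,0,0],[-0.18,0,0.08,0,0,0],[-0.18,0,0.08,0,0,0],[-0.11,0,0.05,0,0,0],[-0.11,0,0.05,0,0,0],[-0.11,0,0.05,0,0,0],[-0.11,0,0.05,0,0,0],[-0.11,0,0.05,0,0,0]]]'
```

```text
clock: 5.8
eef_pos: [460.5, 110.4, 214.3]
tool_rot: [3.111, 0.411, 1.639]
force: [0.5, 0.6, 0.9]
width: -0.1
```

```bash
python3 -m crank '[[[-0.11,0,0.05,0,0,0],[-0.11,0,0.05,0,0,0],[-0.11,0,0.05,0,0,0],[-0.11,0,0.05,0,0,0],[-0.11,0,0.05,0,0,0],[-0.11,0,0.05,0,0,0],[-0.11,0,0.05,0,0,0]]]'; python3 -c "
from h import *
a=ctrl.get_image('side');save('d',a)"
```

```text
clock: 6.38
eef_pos: [462.6, 82.2, 213.5]
tool_rot: [3.112, 0.412, 1.639]
force: [0.0, 0.1, 0.2]
width: 0.1
```

View pics/d.png

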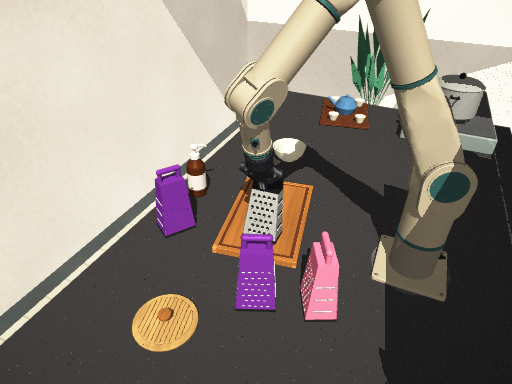

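The grater now leans away (collar about 265,190), with its foot still in place.

```bash
python3 -m crank '[[[-0.11,-0.02,0.05,0,0,0],[-0.11,-0.02,0.05,0,0,0],[-0.11,-0.02,0.05,0,0,0],[-0.11,-0.02,0.05,0,0,0],[-0.11,-0.02,0.05,0,0,0],[-0.11,-0.02,0.05,0,0,0],[-0.11,-0.02,0.05,0,0,0],[-0.11,0,0.05,0,0,0],[-0.11,0,0.05,0,0,0],[-0.11,0,0.05,0,0,0],[-0.11,0,0.05,0,0,0],[-0.11,0,0.05,0,0,0]]]'; python3 -c "
from h import *
a=ctrl.get_image('side');save('e',a)"
```

```text
clock: 7.43
eef_pos: [461.2, 32.5, 212.6]
tool_rot: [3.113, 0.414, 1.639]
force: [0.3, 0.5, 0.2]
width: -0.1
```

View pics/e.png

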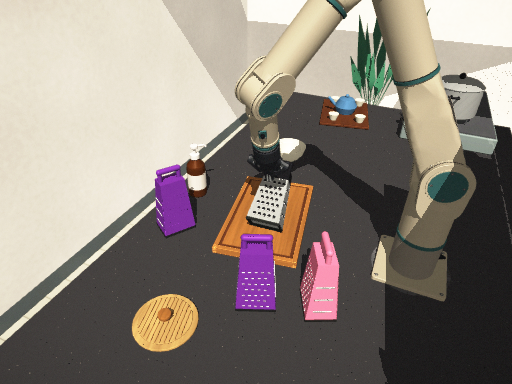

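The grater has toppled, coarse side up (about 270,205). Next I measure how it lies.

Run:
```python
from h import *
for n in("top","side"):
  im=ctrl.get_image(n);w=pts(im)
  a=np.radians(10);c=np.array([488,-31]);d=w[...,:2]-c
  xb=d[...,0]*np.cos(a)+d[...,1]*np.sin(a);yb=-d[...,0]*np.sin(a)+d[...,1]*np.cos(a)
  z=w[...,2];m=(abs(xb)<125)&(abs(yb)<205)&(z>35)&(z<125)
  mm,l,st,_=cv2.connectedComponentsWithStats(m.astype(np.uint8));k=1+st[1:,4].argmax();m=l==k
  q=np.c_[xb[m],yb[m]].astype(np.float32);r=cv2.minAreaRect(q);print(n,m.sum(),r,"board-frame min/max",q.min(0),q.max(0))
  for lo in range(-180,110,20):
    s=m&(yb>lo)&(yb<lo+20)
    if s.sum()>3: print(lo,s.sum(),np.round([xb[s].min(),xb[s].max(),np.median(z[s]),z[s].max()]),np.round(np.median(im["color"][s],0)))
  cv2.imwrite(f"pics/f_{n}.png",cv2.resize(im["color"][100:300,150:350],(600,600))[...,::-1])
s=ctrl.read_state();R=Ro.from_euler('xyz',s['tool_rot']).as_matrix();print(R.round(3).tolist(),s['eef_pos'])
```

```text
top 405 ((-19.367958068847656, 29.732532501220703), (174.0282440185547, 104.88240814208984), 84.7141342163086) board-frame min/max [-70.58251 -53.08494] [ 36.908943 120.98553 ]
-60 5 [-69. -68. 109. 119.] [95. 66. 46.]
-40 8 [-69. -67. 104. 122.] [124. 104.  88.]
-20 13 [-71. -67.  97. 125.] [130.  97.  84.]
0 13 [-68. -66.  96. 121.] [124. 107.  98.]
20 28 [-69.  26. 119. 125.] [160. 148. 140.]
40 136 [-67.  34. 122. 125.] [200. 191. 180.]
60 134 [-69.  37. 117. 125.] [211. 204. 192.]
80 47 [-66. -40. 113. 119.] [197. 193. 181.]
100 19 [-65. -59. 103. 113.] [145. 128. 119.]
side 1176 ((-26.63159942626953, -27.7540283203125), (237.4263916015625, 110.53697967529297), 83.06720733642578) board-frame min/max [ -73.78286 -147.14781] [41.714436 96.09444 ]
-160 12 [-64.  -2.  79.  81.] [36. 34. 36.]
-140 31 [-74.  -0.  78.  82.] [34. 32. 33.]
-120 26 [-72.   9.  95.  98.] [30. 29. 30.]
-100 71 [-73.   9.  96.  99.] [27. 26. 28.]
-80 74 [-72.  13.  98. 101.] [82. 81. 72.]
-60 85 [-72.  18. 100. 103.] [87. 85. 80.]
-40 90 [-73.  21. 101. 105.] [87. 86. 80.]
-20 95 [-71.  25. 103. 106.] [153. 149. 140.]
0 145 [-72.  30. 103. 108.] [167. 163. 152.]
20 131 [-70.  35. 105. 109.] [182. 178. 170.]
40 149 [-71.  37. 106. 111.] [187. 182. 171.]
60 170 [-68.  42. 108. 112.] [150. 147. 137.]
80 97 [-68.  41. 108. 113.] [38. 38. 33.]
[[-0.062, 0.997, 0.055], [0.914, 0.079, -0.399], [-0.402, 0.026, -0.915]] [461.20740887  32.61933727 212.57088715]
```

View pics/f_top.png

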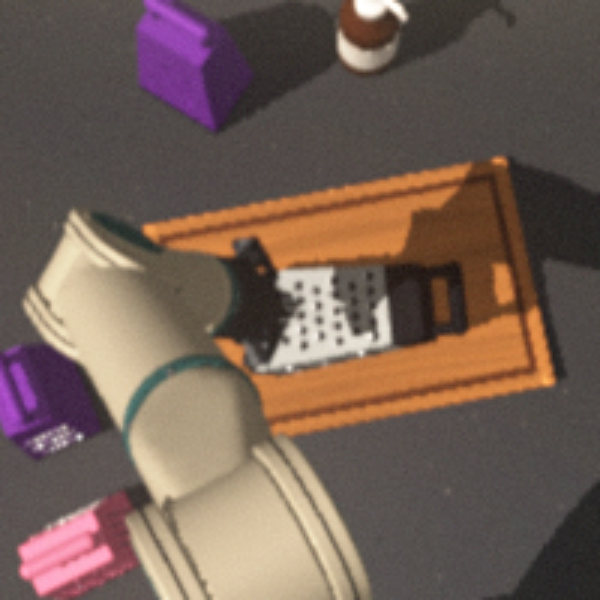

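```bash
python3 -m crank '[[[-0.1,0,-0.25,0,0.8,0],[-0.1,0,-0.25,0,0.8,0],[-0.1,0,-0.25,0,0.8,0],[0,0,-0.2,0.1,0.8,0],[0,0,0,0.1,0.8,0],[0,0,0,0,0,0]]]'
python3 - <<'E'
from h import *
im=ctrl.get_image("side");w=pts(im)
a=np.radians(10);c=np.array([488,-31]);d=w[...,:2]-c
xb=d[...,0]*np.cos(a)+d[...,1]*np.sin(a);yb=-d[...,0]*np.sin(a)+d[...,1]*np.cos(a)
z=w[...,2];m=(abs(xb)<125)&(abs(yb)<205)&(z>35)&(z<125)
mm,l,st,_=cv2.connectedComponentsWithStats(m.astype(np.uint8));k=1+st[1:,4].argmax();m=l==k
q=np.c_[xb[m],yb[m]].astype(np.float32);r=cv2.minAreaRect(q);print(m.sum(),r,"board-frame min/max",q.min(0),q.max(0))
for lo in range(-180,110,20):
    s=m&(yb>lo)&(yb<lo+20)
    if s.sum()>3: print(lo,s.sum(),np.round([xb[s].min(),xb[s].max(),np.median(z[s]),z[s].max()]),np.round(np.median(im["color"][s],0)))
s=ctrl.read_state();R=Ro.from_euler('xyz',s['tool_rot']).as_matrix();print(R.round(3).tolist(),s['eef_pos'])
save('g',im)
E
```

```text
clock: 8.08
eef_pos: [461.8, 37.7, 243.8]
tool_rot: [3.134, -0.025, 1.66]
force: [0.4, -0.9, -0.1]
width: 0.4
956 ((-25.055130004882812, -39.495445251464844), (238.57553100585938, 110.48606872558594), 84.40357208251953) board-frame min/max [ -76.42307 -161.58618] [40.847603 84.45327 ]
-160 20 [-76.  -6.  56.  59.] [66. 43. 33.]
-140 7 [-72.   4.  74.  76.] [40. 30. 22.]
-120 51 [-74.   8.  77.  80.] [24. 23. 25.]
-100 59 [-73.  11.  80.  86.] [31. 30. 30.]
-80 65 [-73.  14.  85.  90.] [153. 150. 141.]
-60 67 [-74.  18.  87.  91.] [185. 182. 170.]
-40 85 [-73.  24.  91.  96.] [184. 179. 169.]
-20 81 [-73.  27.  95.  99.] [184. 180. 168.]
0 110 [-73.  31.  98. 103.] [180. 176. 166.]
20 114 [-70.  35. 102. 106.] [182. 178. 168.]
40 142 [-72.  38. 105. 109.] [174. 166. 154.]
60 144 [-70.  41. 107. 112.] [43. 42. 36.]
80 10 [-68. -65.  59.  85.] [32. 30. 28.]
[[-0.092, 0.996, 0.006], [0.996, 0.091, 0.023], [0.023, 0.008, -1.0]] [461.53222711  39.55079916 243.79150475]
```

View pics/g.png

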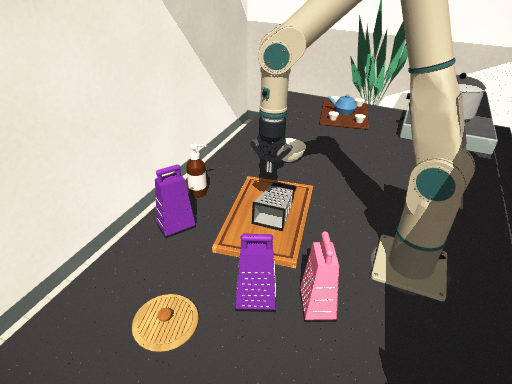

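It now lies flat, coarse side up, inside the groove: board x -76..41 and y -162..84, against limits of ±110 and ±190. The collar is near world (475, -136, 78).

```bash
python3 -m crank '[[[-1,-0.02,0,0,-0.24,0],[-1,-0.02,0,0,0,0.1],[-1,-0.02,0,0,0,0],[-1,-0.02,0.3,0,0,0],[-1,-0.02,0.6,0,0,0],[-0.9,0,0.8,0,0,0],[0,0,0.9,0,0,0],[0,0,0.9,0,0,0],[0,0,0.5,0,0,0],[0,0,0,0,0,0],[0,0,0,0,0,0]]]'
python3 - <<'E'
from h import *
s=ctrl.read_state();R=Ro.from_euler('xyz',s['tool_rot']).as_matrix();print(s['force'],s['eef_pos'],R.T@(np.array([475,-136,78])-s['eef_pos'])/30)
save('i',ctrl.get_image('side'))
im=ctrl.get_image("top");cv2.imwrite("pics/h.png",cv2.resize(im["color"][130:280,180:380],(800,600),interpolation=2)[...,::-1])
E
```

```text
clock: 9.05
eef_pos: [480.5, -126.7, 118.7]
tool_rot: [3.135, 0.02, 1.687]
force: [-0.1, 0.2, 0.6]
width: 0.3
[-0.07227     0.22239744  0.56583781] [ 480.54462102 -126.73883883  118.6801061 ] [-0.25801404 -0.22876976  1.35988839]
```

View pics/h.png

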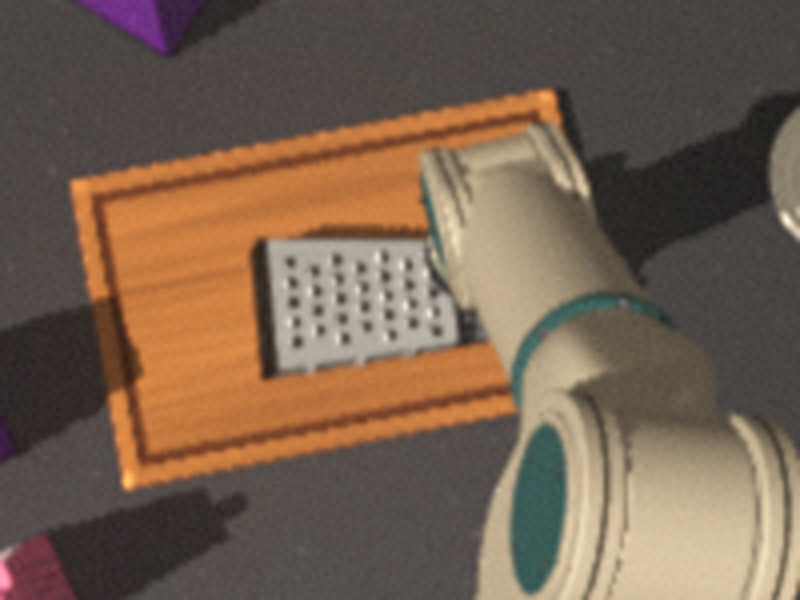

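The grater lies coarse side up within the groove (foot about 265,310; collar hidden by the arm near 490,320). Descending the last 40 mm.

```bash
python3 -m crank '[[[-0.13,-0.11,0.5,0,0,0.3],[-0.13,-0.11,0.4,0,0,0],[0,0,0.2,0,0,0],[0,0,0,0,0,0],[0,0,0,0,0,0]]]'
python3 - <<'E'
from h import *
s=ctrl.read_state();R=Ro.from_euler('xyz',s['tool_rot']).as_matrix();print(s['force'],s['eef_pos'],R.T@(np.array([475,-136,78])-s['eef_pos'])/30)
E
```

```text
clock: 9.57
eef_pos: [481.7, -133.6, 92.0]
tool_rot: [3.12, 0.024, 1.659]
force: [0.8, 1.0, 0.3]
width: -0.3
[0.84409464 0.99340649 0.2714943 ] [ 481.65782075 -133.55154206   92.04548768] [-0.05028091 -0.23851718  0.46442377]
```

```bash
python3 -m crank '[[[0,-0.25,0.08,0.1,-0.1,0],[0,-0.05,0.15,0.1,-0.1,0],[0,0,0.08,0,0,0],[0,0,0.04,0,0,0]]]'; python3 -m crank '[[[0,0,0.06,0,0,0],[0,0,0.06,0,0,0],[0,0,0.06,0,0,0]]]'
```

```text
clock: 9.9
eef_pos: [474.2, -134.2, 83.4]
tool_rot: [3.137, 0.049, 1.66]
force: [-0.7, 0.3, -0.9]
width: -0.2
clock: 10.15
eef_pos: [474.7, -134.1, 79.5]
tool_rot: [3.137, 0.05, 1.661]
force: [-7.9, 3.4, 42.9]
width: -0.3
```

```bash
python3 -m crank '[[[0,0,0,0,0,0]]]'; python3 -m crank '[[[0,0,0,0,0,0],[0,0,0,0,0,0]]]'
```

```text
clock: 10.23
eef_pos: [474.6, -134.1, 80.5]
tool_rot: [3.137, 0.051, 1.661]
force: [-0.5, -0.0, 0.1]
width: -0.3
clock: 10.4
eef_pos: [475.1, -134.1, 81.0]
tool_rot: [3.135, 0.052, 1.661]
force: [0.7, -0.2, -0.6]
width: -0.1
```

```bash
python3 -m crank '[[[0,0,0.04,0,0,0]]]'; python3 -m crank '[[[0,0,0.02,0,0,0]]]'
```

```text
clock: 10.48
eef_pos: [475.3, -134.3, 80.0]
tool_rot: [3.135, 0.052, 1.66]
force: [-1.3, 2.2, 15.7]
width: -0.2
clock: 10.57
eef_pos: [475.3, -134.3, 79.9]
tool_rot: [3.135, 0.052, 1.66]
force: [-4.2, 2.5, 17.8]
width: -0.1
```

```bash
python3 -m crank '[[[0,0,0.012,0,0,0]]]'
python3 - <<'E'
from h import *
im=ctrl.get_image("side")
for i in range(5): ctrl.get_image("wrist");s=ctrl.read_state();print(np.round(s['force'],1),s['eef_pos'].round(1) if hasattr(s['eef_pos'],'round') else s['eef_pos'])
cv2.imwrite("pics/j.png",cv2.resize(im["color"][120:270,180:380],(800,600),interpolation=2)[...,::-1])
w=pts(im)
for n in("bottle","bowl_big","lid"):
  r=ctrl.search_frame(n,im)
  if r: print(n,np.round(r[0]["extent"]))
E
```

```text
clock: 10.65
eef_pos: [475.3, -134.3, 80.1]
tool_rot: [3.135, 0.052, 1.66]
force: [-2.4, 1.0, 10.1]
width: 0.1
[-1.5  0.3 11.9] [ 475.3 -134.2   80. ]
[-2.6  2.2 11.1] [ 475.3 -134.2   80.1]
[-2.   1.2 11.4] [ 475.3 -134.3   80.1]
[-2.3  1.8 11.1] [ 475.3 -134.3   80. ]
[-1.1  0.4 10.7] [ 475.3 -134.3   80. ]Traceback (most recent call last):
  File "<stdin>", line 7, in <module>
ValueError: only the last four pictures can be asked about
```

View pics/j.png

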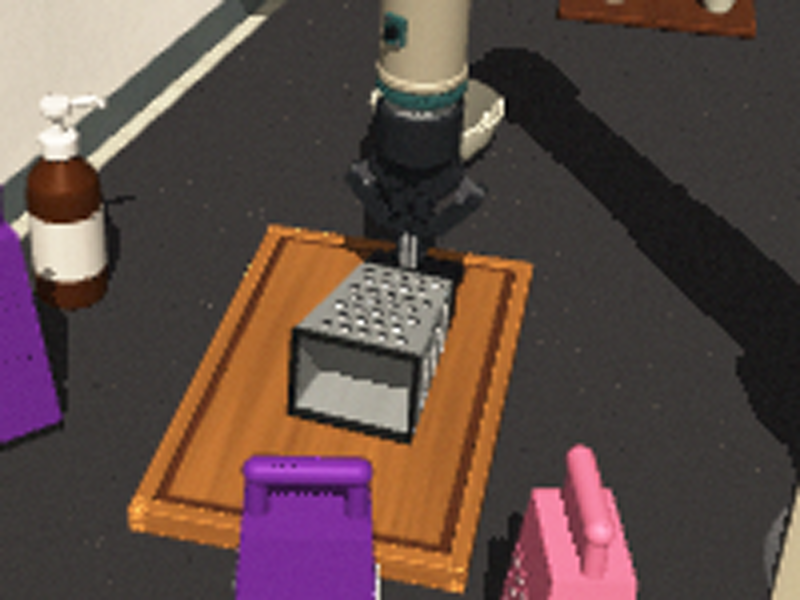

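The fingertips rest on the black area just past the holes (about 408,255), and the push holds steady at about 11 N. The grater is inside the groove and the bottle and bowls look undisturbed. Handing in.

```bash
python3 -c "
from cell import ctrl
print(ctrl.finish_job(),ctrl.read_state()['force'])"
```

```text
the job is handed in; nothing more can be done
the job is handed in; nothing more can be done
```

I toppled the grater onto the board with closed fingertips, and I handed the job in while still pressing down on its collar. Nothing was pinched or lifted, and the robot clock was at about 11 s of the 45 s allowed.

- **Lie:** after the fall, one side-camera measurement put it coarse side up and inside the groove. In the board frame it spans x -76 to 41 mm (limit ±110) and y -162 to 84 mm (limit ±190), handle included. I only looked at it after that and did not measure it again.
- **Press:** the tool tip is at (475, -134, 80) mm, within about 2 mm of where I worked out the middle of the collar. The push held steady at about 11 N over the last five readings.
- **Force spike:** the first touch briefly reached 43 N at the fingertips. I let it go at once, then set the light push.
- **Other things:** the bottle and big bowl looked undisturbed in the last pictures. My last detector check of the bottle, bowl and lid failed because the picture was too old, so I did not measure them. The lid was outside the final picture, though nothing I moved went near it.

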